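# Set the thickness planer one turn lower for the next pass

### The arm

A 7-joint arm with a two-finger parallel gripper is mounted at the origin on the work surface; the furniture and walls round the work are solid. World frame = base frame: x ahead of the robot, y to its left, z up, the work surface at z = 0. Lengths are in mm, angles in rad, forces in N, time in s.
With the tool pointing down it reaches from about 400 to 850 mm from the base axis. Payload 10.4 kg.
Tool frame: the origin (TCP) lies at the very end of the fingers, on their centre line; the grasp point (between the pads) lies 19 mm behind it; z points along the fingers, y is the direction in which the jaws open and shut (so a half turn about z gives the same grasp; the last joint's range is limited). The gripper opens to 87 mm and grips with 3 to 60 N. Pads are 19 mm wide; open, the fingers measure 117 mm over their backs; the gripper's body (75 mm by 190 mm) begins 51 mm behind the grasp point.
Start: joints at [-1.361, 0.332, -0.065, 1.46, 0.022, 1.35, -0.088], TCP at [144.174, 608.166, 222.576] pointing down, gripper open.
Joint ranges: [-2.6, 2.6], [-0.5, 2.12], [-1.47, 1.34], [0.16, 2.42], [-1.27, 4.41], [0.06, 2.06], [-2.6, 2.6]. Speed limits (rad/s): [2.22, 2.22, 2.79, 2.79, 3.14, 3.14, 3.14].

### API

Orientations are given as a unit quaternion [x, y, z, w].
In Python, from cell import r, claw, solver, read_state, get_image, camera_info, hand_in, boxes_of gives the robot as it stands. The module is installed in compiled form; this text tells all that it offers. Calls block until the motion is done:
- r.reach(position, orientation): joint-space move of the TCP to a pose.
- r.line_to(position, v=150, orientation=None, max_force=None): straight line of the TCP; orientation=None keeps the orientation; v is the mean speed in mm/s. With max_force (N) it stops when the force on the tool has changed by that much, and returns True; else False.
- r.movej(angles): joint-space move.
- claw.open_jaws() and claw.clamp(strength=None): open the fingers fully, or close them until they stop; strength is the grip in N (None keeps the last).
- r.dwell(seconds).
- solver.inverse_kinematics(position, orientation): joint angles nearest the present ones, or None.
- read_state(): the state.
- get_image(name): name is "scene" or "top" or "wrist"; returns (picture, depth): 480x640x3 uint8, red, green, blue; 480x640 float32, mm along the optical axis (not along the pixel's ray), 0 where there is no reading.
- camera_info(name): a dict with "mtx" (3x3 intrinsics, pixels), "rvec" (rotation vector, rad) and "tvec" (3), from world to camera coordinates, as OpenCV has them; the wrist camera has in their place "tool_from_camera" (4x4, takes a point from camera to tool coordinates, whose origin is the TCP and whose axes are the flange's). Camera axes: x right, y down, z forward; pixel columns grow to the right and rows downward; lengths in mm; the calibration is good to about 2 mm. A picture is of the moment at which its call begins: read the wrist's pose just before it. camera_info takes no time and is no camera call.
A pose or a line that the arm cannot do raises r.PlanningError and nothing moves.
- hand_in(): hands the job in, once; it reports no verdict.
Trained networks look in the newest picture that a camera, given by its name, has taken for a name from the list of things; names that differ only in an ending like _2 or _b are one class to them, and where a whole thing is asked for, a point or a joint stands for the part that bears it (a point fixed in the world has none). Each returns a list of dicts, best first, with "confidence" (0 to 1); they miss things now and then, are a little off and sometimes report something else, mostly with a low value. They report only what shows in the picture. A call takes as long as a camera call.
- boxes_of(label, camera): "point" ([row, column] in pixels, amid what is visible of it).
The state is a dict: "clock": time; "joint_positions": joint angles; "joint_velocities": joint speeds; "joint_efforts": joint torques, N m; "tool_pos": TCP position; "eef_rot": TCP orientation; "contact_force": force on the tool from outside, world axes, zero at the start; "torque": the same for the moment, N m; "gripper_width": finger opening in mm.
Only numpy, scipy, OpenCV 4.12 (cv2) and the standard library are available. Lean on these libraries where they do the work, as an engineer would, in place of code of your own. Each camera call takes 0.05 s, during which the arm holds its last target.

### The job

The bar waiting on the small thickness planer needs one more pass, so bring the cutter head down by one turn: push the red lock lever outward until its nose is well clear of the notch in the steel hand wheel, push the wheel by its black handle through exactly one full turn clockwise as seen from above, then push the lever back until its nose sits fully home in the notch, so that the setting cannot creep. Just push with the fingers, never pinch the handle or the lever knob, and leave the bar and the loose things on the bench where they are.

Things in the scene. Friction and masses are not known exactly. Their poses are not given: they have to be found in the camera images.
- planer: Small bench-top thickness planer, grey with a white cutter head, fixed to the bench: base 200 x 270 mm, steel table wings to 200 mm in front (-x) and 150 mm behind the wheel axis; four posts carry a top plate 190 x 270 mm, its top 200 mm above the bench. Origin: on the bench right under the wheel axis; x points from infeed to outfeed, y to the left, z up.
- wheel_axis (a point): The hand wheel's vertical axis, at the height of the rim's top, 229 mm above the bench. The steel wheel lies flat on top of the planer and keeps its height: rim 66 to 82 mm from the axis, 14 mm high, three spokes, a hub 3 mm above the rim's top, one notch open to the outside. Nothing but the handle and the lever's knob stands more than 5 mm above the rim's top.
- handle (a point): Middle of the wheel's black upright handle: a round post of 24 mm diameter on the rim, 74 mm from the axis, from 229 to 280 mm above the bench (this point at 254 mm). It is fixed to the wheel and does not spin. At the start it stands 2.30 rad counter-clockwise (from above) of the planer's x axis, the notch at -1.57 rad.
- depth_wheel (a joint): Angle of the hand wheel, rad, growing clockwise as seen from above: 0 at the start, 6.283 after one turn clockwise, which lowers the head 2 mm. Unlocked it turns freely both ways, takes about 2 N at the handle, has no spring and stays where it is left without running on. With the lever home it has only about 0.02 rad of play.
- lock_lever (a joint): Angle of the red lock lever, rad: 0 when its nose is home in the wheel's notch, growing as it swings outward, away from the wheel (counter-clockwise from above), to a stop at 0.45; clear of the rim from 0.26 on. About 1 N at the knob, no spring, stays where left. The round nose centres a wheel up to 0.08 rad off; further off it strikes the rim and stays out.
- lever_knob (a point): Middle of the red upright knob at the lever's free end, to be pushed sideways: a round post of 18 mm diameter, 226 to 258 mm above the bench (this point at 242 mm), 106 mm from the pivot. With the lever home it lies at x -40, y -120 mm from the wheel axis in the planer's frame; a fingertip has room above the rim between knob and axis. Outward is about the planer's -y.
- lever_pivot (a point): The lever's vertical pivot, 222 mm above the bench, at x 62, y -90 mm in the planer's frame.
- bar_stock: Square wooden bar 31 x 165 x 31 mm lying loose on the infeed wing in front of the cutter head. Origin: centre of its underside. Not to be moved.
- timber: Planed timber 52 x 345 x 42 mm lying on the bench at the right. Origin: centre of its underside. Not to be moved.
- ear_defenders: Orange and black ear defenders, 142 x 218 x 87 mm, lying at the left. Not to be moved.
- tape_measure: Black tape measure 94 x 139 x 41 mm at the right. Not to be moved.

How it is judged (in metres and radians):
On the way, in this order (a step that is already met when the one before it is completed fails the run):
1. the lock lever has been pushed clear of the notch, the wheel not yet turned (value of joint lock_lever above 0.26 rad and value of joint depth_wheel between -0.2 and 0.2 rad), for 0.1 s.
2. the wheel has gone one full turn clockwise, the lever still clear (value of joint lock_lever above 0.2 rad and value of joint depth_wheel between 6.1532 and 6.4132 rad), for 0.2 s.
At the end, for the whole second after the job is handed in: The wheel stands one clockwise turn from its start (within 0.08 rad) and is still, the lock lever's nose is home in the notch (lever within 0.06 rad of closed), and each loose thing is within 20 mm of where it stood (value of joint lock_lever below 0.06 rad and value of joint depth_wheel between 6.2032 and 6.3632 rad and velocity of joint depth_wheel between -0.05 and 0.05 rad/s and distance of each of bar_stock, timber, ear_defenders, tape_measure from where it was at the start of the episode below 0.02 m); the robot touches nothing.
It fails at once if the wheel's handle or the lever's knob is pinched (finger contact on opposite sides at once) (((contact force between the fingers and depth_wheel_c32 above 0.5 N and contact force between the fingers and depth_wheel_c34 above 0.5 N) or (contact force between the fingers and depth_wheel_c33 above 0.5 N and contact force between the fingers and depth_wheel_c35 above 0.5 N)) or ((contact force between the fingers and lock_lever_c5 above 0.5 N and contact force between the fingers and lock_lever_c7 above 0.5 N) or (contact force between the fingers and lock_lever_c6 above 0.5 N and contact force between the fingers and lock_lever_c8 above 0.5 N))).
It fails at once if the bar or another loose thing is moved by more than 20 mm, or lifted (distance of any of bar_stock, timber, ear_defenders, tape_measure from where it was at the start of the episode above 0.02 m).
It also fails if it takes over 72 s, if anything falls off the work surface, if the arm or the gripper's body presses on something with over 40 N, if the wrist force passes 120 N, or if a joint passes its speed limit or range.

## Working session

There is one attempt and no reset: what is moved stays moved. The work goes in short steps, each a Python script; the robot and the scene stay as the last script left them, time stands still between calls to the robot, and variables do not carry over. Pictures are saved under pics/ and viewed, and the job is handed in when it is done.

```bash
mkdir -p pics; cat > h.py <<'E'
import numpy as np, cv2
from cell import *
def cam(n):
    i=camera_info(n); R=cv2.Rodrigues(np.array(i["rvec"],float))[0]; return np.array(i["mtx"],float),R,np.array(i["tvec"],float).ravel()
def to_world(n,row,col,z):  # intersection of pixel ray with depth z
    K,R,t=cam(n); p=np.linalg.inv(K)@[col,row,1]*z; return R.T@(p-t)
def on_plane(n,row,col,h):
    K,R,t=cam(n); d=R.T@(np.linalg.inv(K)@[col,row,1]); c=-R.T@t; return c+d*(h-c[2])/d[2]
def save(n,f):
    p,d=get_image(n); cv2.imwrite("pics/"+f,p[:,:,::-1]); return p,d
E
python3 - <<'E'
from h import *
for n in("scene","top"):
    p,d=save(n,n+"1.png"); np.save(n+"1.npy",d)
    K,R,t=cam(n); print(n,(-R.T@t).round(),R[2].round(2))
    for l in("planer","handle","lever_knob","wheel_axis","lever_pivot","depth_wheel","lock_lever","bar_stock","timber","ear_defenders","tape_measure"):
        try:
            for b in boxes_of(l,n)[:2]:
                r0,c0=map(int,map(round,b["point"])); print(l,r0,c0,round(b["confidence"],2),to_world(n,r0,c0,d[r0,c0]).round())
        except Exception as e: print(l,e)
s=read_state(); print(s)
E
```

```text
scene [-451. -769.  809.] [ 0.71  0.54 -0.44]
planer 249 302 0.77 [541.  30. 133.]
handle 209 299 0.93 [-451. -769.  809.]
handle 249 184 0.74 [472. 385.  51.]
lever_knob 206 346 0.55 [606. -52. 244.]
wheel_axis 251 300 0.93 [539.  35. 127.]
wheel_axis 382 439 0.32 [ 402. -412.   43.]
lever_pivot 247 299 0.67 [536.  34. 139.]
lever_pivot 205 343 0.33 [637. -22. 228.]
depth_wheel 206 297 0.88 [569.  65. 227.]
lock_lever 206 346 0.7 [606. -52. 244.]
lock_lever 248 184 0.33 [472. 384.  54.]
bar_stock 294 287 0.84 [419. -22.  86.]
timber 382 437 0.96 [ 400. -409.   43.]
ear_defenders 248 183 0.59 [474. 391.  51.]
tape_measure 209 296 0.67 [567.  66. 220.]
tape_measure 303 465 0.6 [ 701. -330.   34.]
top [ 436.   -5. 1546.] [ 0.11  0.02 -0.99]
planer 244 318 0.95 [564.  51. 204.]
planer 217 342 0.3 [638. -18. 224.]
handle 237 312 0.74 [581.  66. 237.]
lever_knob 216 344 0.58 [640. -24. 228.]
wheel_axis 247 317 0.94 [556.  54. 200.]
wheel_axis 236 308 0.61 [583.  77. 239.]
lever_pivot 246 314 0.63 [559.  63. 200.]
depth_wheel 235 308 0.97 [587.  78. 234.]
lock_lever 216 347 0.74 [641. -33.
[... 229 characters left out ...]
,  0.33221156, -0.06471946,  1.46013971,  0.02162445,
        1.3498583 , -0.08852372]), 'joint_velocities': array([-1.56174484e-03, -6.29548760e-04,  2.79178482e-04,  9.24246237e-04,
       -2.07968835e-03, -4.27082217e-04, -7.88915011e-06]), 'joint_efforts': array([-8.01235292e-04, -6.23028016e+01,  2.42708920e-02, -3.90120399e+01,
       -6.11120788e-02,  3.15974350e-02,  1.25116003e-05]), 'tool_pos': array([144.15942425, 608.16574149, 222.54937433]), 'eef_rot': array([1.16124873e-01, 9.93234621e-01, 3.92367422e-05, 3.60616881e-06]), 'contact_force': array([ 0.3229843 ,  0.40952279, -0.23267592]), 'torque': array([ 0.02474308,  0.03907589, -0.00129002]), 'gripper_width': 86.7688089726731}
```

```bash
python3 - <<'E'
import cv2
a=cv2.imread("pics/top1.png")[160:320,240:400]; cv2.imwrite("pics/top1c.png",cv2.resize(a,(592,592),interpolation=cv2.INTER_CUBIC))
a=cv2.imread("pics/scene1.png")[150:330,210:420]; cv2.imwrite("pics/scene1c.png",cv2.resize(a,(700,600),interpolation=cv2.INTER_CUBIC))
E
```

```text
(no output)
```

View pics/top1c.png

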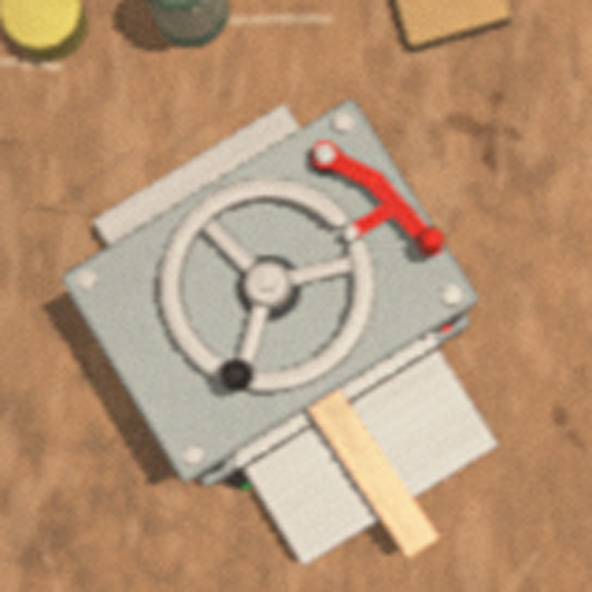

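View pics/scene1c.png

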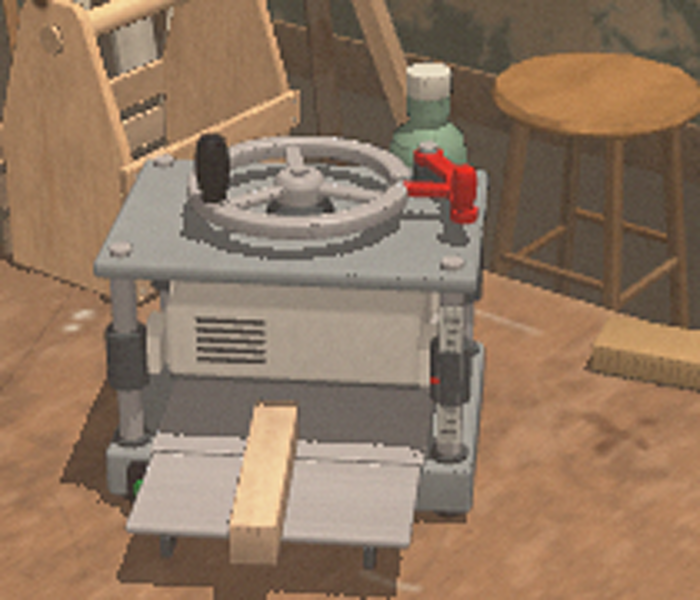

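View pics/scene1.png

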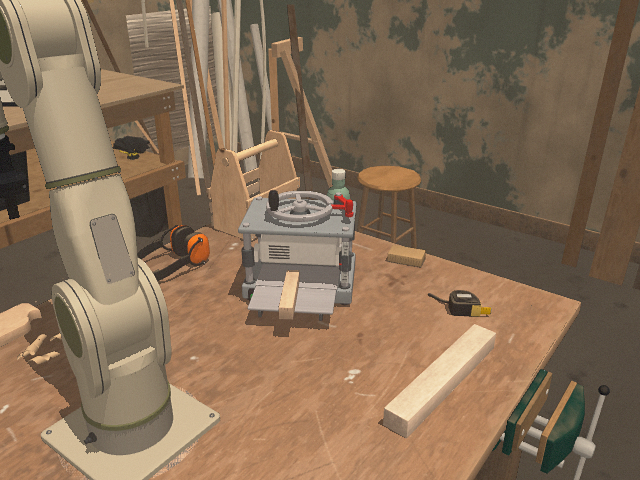

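The top crop shows the hub at about full-image (236.5, 312.4), the black handle at (261.4, 303.8), the red knob at (225, 356.5) and the pivot at (202, 327.6). The lever's nose is in the notch. I'll fit the planer pose from these points.

```bash
cat >> h.py <<'E'
def fit(n,feats):
    # feats: list of (row,col, planer xyz) ; solve x,y,yaw with z of planer on bench
    from scipy.optimize import least_squares
    K,R,t=cam(n)
    def res(q):
        c,s=np.cos(q[2]),np.sin(q[2]); o=[]
        for r0,c0,(x,y,z) in feats:
            w=np.array([q[0]+c*x-s*y,q[1]+s*x+c*y,z]); u=K@(R@w+t); o+= [u[0]/u[2]-c0,u[1]/u[2]-r0]
        return o
    f=least_squares(res,[590,60,-.5]); return f.x,np.array(f.fun).reshape(-1,2).round(1)
HX,HY=74*np.cos(2.3),74*np.sin(2.3)
E
python3 - <<'E'
from h import *
f=lambda x,y,z,p:(160+(y+.5)/3.7-.5,240+(x+.5)/3.7-.5,p)
F=[f(268,283,0,(0,0,232)),f(236,375,0,(HX,HY,280)),f(431,240,0,(-40,-120,258)),f(324,153,0,(62,-90,230))]
print(fit("top",F))
g=lambda x,y,p:(150+(y+.5)/3.3333-.5,210+(x+.5)/3.3333-.5,p)
G=[g(301,172,(0,0,240)),g(212,168,(HX,HY,254)),g(464,193,(-40,-120,242)),g(213,137,(HX,HY,280))]
print(fit("scene",G))
# wrist view
print(camera_info("wrist")["tool_from_camera"])
E
```

```text
(array([5.82974028e+02, 6.65237480e+01, 5.52427654e-01]), array([[-0.1,  0.3],
       [-0. , -0.2],
       [-0. , -0.2],
       [ 0.1,  0.2]]))
(array([5.81099764e+02, 6.39291848e+01, 5.12694247e-01]), array([[ 0.4, -1.7],
       [ 0.4,  1.2],
       [-0.3,  0.3],
       [-0.4,  0.2]]))
[[ 2.68664283e-03 -9.60465552e-01 -2.78385893e-01  7.61386387e+01]
 [ 9.99996327e-01  2.67980116e-03  4.05107677e-04  2.16463629e+00]
 [ 3.56926872e-04 -2.78385959e-01  9.60469224e-01 -1.62326052e+02]
 [ 0.00000000e+00  0.00000000e+00  0.00000000e+00  1.00000000e+00]]
```

```bash
cat >> h.py <<'E'
P=np.array([583.,66.5]); YAW=0.5524
def W(x,y,z):
    c,s=np.cos(YAW),np.sin(YAW); return np.array([P[0]+c*x-s*y,P[1]+s*x+c*y,z])
def Q(a): return np.array([np.cos(a/2),np.sin(a/2),0,0])
E
python3 - <<'E'
from h import *
q0=read_state()["joint_positions"]
for a in (YAW+1.5708,YAW-1.5708,YAW,YAW+3.1416):
    o=[]
    for p in [W(0,0,400),W(-40,-90,238),W(-40,-165,238)]+[W(74*np.cos(t),74*np.sin(t),240) for t in np.arange(0,6.28,.785)]:
        j=solver.inverse_kinematics(p,Q(a)); o.append(None if j is None else np.round(j,2).tolist())
    print(a); [print(x) for x in o]
print(camera_info("wrist")["mtx"])
E
```

```text
2.1231999999999998
[-0.7, 0.24, 0.66, 1.26, -0.15, 1.68, 0.48]
[-0.67, 0.32, 0.81, 1.55, -0.24, 1.37, 0.72]
[-0.58, 0.49, 0.94, 1.43, -0.4, 1.42, 0.92]
[-0.64, 0.43, 0.57, 1.38, -0.23, 1.41, 0.48]
[-0.71, 0.32, 0.52, 1.49, -0.16, 1.37, 0.37]
[-0.76, 0.18, 0.51, 1.64, -0.09, 1.35, 0.31]
[-0.78, 0.08, 0.56, 1.74, -0.04, 1.33, 0.34]
[-0.78, 0.09, 0.68, 1.74, -0.06, 1.33, 0.47]
[-0.72, 0.22, 0.76, 1.63, -0.16, 1.35, 0.62]
[-0.62, 0.37, 0.72, 1.48, -0.24, 1.39, 0.66]
[-0.6, 0.44, 0.64, 1.37, -0.26, 1.41, 0.59]
-1.0184
[-1.02, 0.36, 1.16, 1.28, -0.33, 1.71, -2.52]
[-0.89, 0.45, 1.17, 1.56, -0.42, 1.41, -2.28]
[-0.69, 0.59, 1.16, 1.43, -0.54, 1.46, -2.13]
[-0.97, 0.62, 1.16, 1.39, -0.57, 1.48, -2.43]
[-1.12, 0.51, 1.16, 1.51, -0.47, 1.43, -2.53]
[-1.35, 0.42, 1.34, 1.66, -0.41, 1.4, -2.54]
None
[-1.2, 0.14, 1.16, 1.75, -0.13, 1.34, -2.6]
[-1.01, 0.34, 1.17, 1.64, -0.32, 1.37, -2.38]
[-0.89, 0.53, 1.16, 1.49, -0.49, 1.44, -2.3]
[-0.88, 0.63, 1.16, 1.39, -0.57, 1.49, -2.34]
0.5524
[-0.72, 0.24, 0.68, 1.27, -0.15, 1.68, -1.09]
[-0.65, 0.32, 0.79, 1.55, -0.23, 1.37, -0.86]
[-0.55, 0.47, 0.88, 1
[... 314 characters left out ...]
73, 1.48, -0.25, 1.39, -0.91]
[-0.63, 0.45, 0.68, 1.37, -0.28, 1.41, -0.97]
3.694
[-0.68, 0.24, 0.62, 1.26, -0.14, 1.68, 2.04]
[-0.63, 0.31, 0.76, 1.55, -0.22, 1.37, 2.27]
[-0.52, 0.46, 0.85, 1.42, -0.34, 1.41, 2.45]
[-0.57, 0.41, 0.47, 1.37, -0.18, 1.4, 2.02]
[-0.63, 0.31, 0.42, 1.48, -0.13, 1.37, 1.92]
[-0.7, 0.18, 0.44, 1.63, -0.08, 1.35, 1.87]
[-0.75, 0.08, 0.53, 1.74, -0.04, 1.33, 1.91]
[-0.75, 0.09, 0.65, 1.74, -0.05, 1.33, 2.04]
[-0.69, 0.22, 0.72, 1.63, -0.15, 1.35, 2.18]
[-0.6, 0.36, 0.68, 1.48, -0.23, 1.38, 2.21]
[-0.55, 0.43, 0.57, 1.37, -0.23, 1.41, 2.14]
[[422.05090533   0.         321.96397751]
 [  0.         422.05090533 240.71080123]
 [  0.           0.           1.        ]]
```

```bash
cat >> h.py <<'E'
A=2.1232
def wcam():
    s=read_state(); i=camera_info("wrist"); T=np.array(i["tool_from_camera"])
    from scipy.spatial.transform import Rotation as Ro
    Rt=Ro.from_quat(s["eef_rot"]).as_matrix(); M=np.eye(4); M[:3,:3]=Rt; M[:3,3]=s["tool_pos"]
    C=np.linalg.inv(M@T); return np.array(i["mtx"],float),C[:3,:3],C[:3,3]
_c0=cam
def setw():
    global cam
    w=wcam(); cam=lambda n: w if n=="wrist" else _c0(n)
    np.savez("w.npz",K=w[0],R=w[1],t=w[2])
def loadw():
    global cam
    z=np.load("w.npz"); cam=lambda n: (z["K"],z["R"],z["t"]) if n=="wrist" else _c0(n)
E
python3 - <<'E'
from h import *
p=read_state()["tool_pos"].copy(); p[2]=390
r.line_to(p,v=200); r.reach(W(0,0,400),Q(A)); claw.clamp(10)
setw(); s,d=save("wrist","w1.png"); np.save("w1.npy",d)
st=read_state(); print(st["clock"],st["tool_pos"],st["gripper_width"],st["contact_force"])
E
```

```text
6.2333 [582.99282884  66.50985412 400.01914705] 0.8211531939348862 [-0.14700852 -0.50382887  0.26730256]
```

View pics/w1.png

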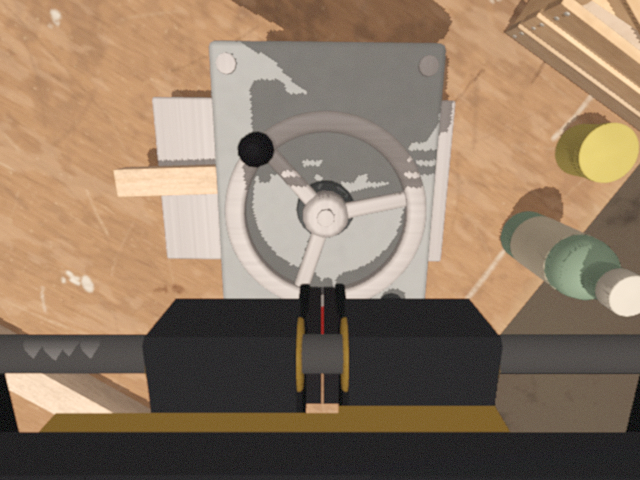

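```bash
python3 - <<'E'
from h import *
import h; h.loadw()
F=[(215.5,326,(0,0,232)),(149,256,(HX,HY,280))]
print(fit("wrist",F)); 
d=np.load("w1.npy")
for r0,c0 in [(215,326),(149,256),(292,625),(262,585),(153,608),(63,226),(66,429),(40,600)]: print(r0,c0,h.to_world("wrist",r0,c0,d[r0,c0]).round())
dt=np.load("top1.npy")
K,R,t=h._c0("top"); v,u=np.mgrid[:480,:640]; X=np.stack([u,v,np.ones_like(u)],-1)@np.linalg.inv(K).T*dt[...,None]; X=(X-t)@R
m=(dt>0)&(X[...,2]>230)&(np.hypot(X[...,0]-583,X[...,1]-66.5)<400)
for q in np.unique((X[m]/40).round(),axis=0)*40: print(q.astype(int).tolist(),end=' ')
E
```

```text
(array([5.86733727e+02, 7.12928979e+01, 5.22861460e-01]), array([[ 0.8,  1. ],
       [-0.7, -0.7]]))
215 326 [585.  73. 235.]
149 256 [517.  94. 280.]
292 625 [852. 150. 213.]
262 585 [841. 155. 161.]
153 608 [850. 277.  58.]
63 226 [458. 129. 205.]
66 429 [594. 211. 205.]
40 600 [731. 334. 124.]
[520, 0, 240] [520, 40, 240] [520, 80, 240] [520, 80, 280] [520, 120, 240] [520, 120, 280] [560, 0, 240] [560, 40, 240] [560, 80, 240] [560, 120, 240] [560, 160, 240] [600, -80, 240] [600, -40, 240] [600, -40, 280] [600, 0, 240] [600, 40, 240] [600, 80, 240] [600, 120, 240] [600, 160, 240] [640, -40, 240] [640, 0, 240] [640, 40, 240] [640, 80, 240] [640, 120, 240] [680, 0, 240] [680, 40, 240] [680, 80, 240] [680, 360, 240] [680, 360, 280] [680, 400, 240] [680, 400, 280] [680, 440, 240] [680, 440, 280] [720, 400, 240] [720, 440, 240] [760, 400, 240] [760, 440, 240] [800, 400, 240]
```

```bash
python3 - <<'E'
from h import *
import h
r.reach(W(-0,-20,420),Q(A-np.pi))
h.setw(); s,d=save("wrist","w2.png"); np.save("w2.npy",d)
st=read_state(); print(st["clock"],st["tool_pos"],st["joint_positions"].round(2))
E
```

```text
8.7833 [593.48853922  49.43657473 419.98862727] [-0.94  0.4   1.16  1.2  -0.37  1.76 -2.47]
```

View pics/w2.png

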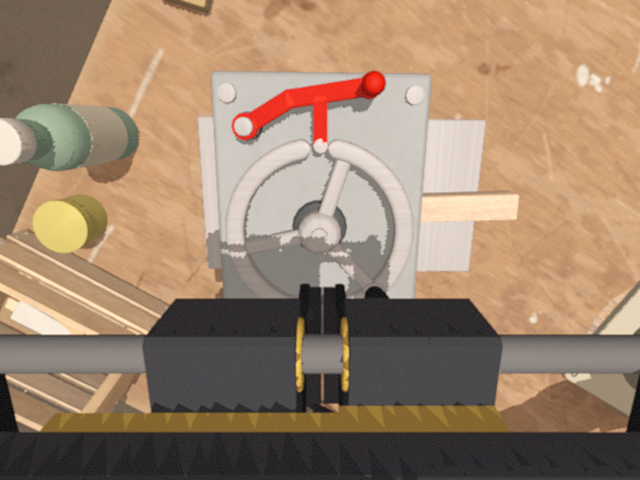

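```bash
python3 - <<'E'
from h import *
import h; h.loadw()
F=[(233,319,(0,0,232)),(83,373,(-40,-120,258)),(125.5,244,(62,-90,230))]
q,e=fit("wrist",F); print(q,e)
d=np.load("w2.npy")
for r0,c0 in [(233,319),(83,373),(126,244)]: print(r0,c0,h.to_world("wrist",r0,c0,d[r0,c0]).round(1), h.on_plane("wrist",r0,c0,258).round(1))
for a in [(0,0,232),(-40,-120,258),(62,-90,229)]: print(W(*a).round(1))
E
```

```text
[5.85837120e+02 6.85027961e+01 5.56868421e-01] [[ 0.5  0.8]
 [ 1.2 -0.3]
 [-1.8 -0.2]]
233 319 [587.   67.3 235.5] [590.1  62.1 258. ]
83 373 [616.  -53.7 259.7] [615.9 -53.9 258. ]
126 244 [684.3  24.4 231.6] [680.6  21.5 258. ]
[583.   66.5 232. ]
[611.9 -56.6 258. ]
[683.   22.4 229. ]
```

```bash
sed -i 's/^P=.*/P=np.array([584.5,68.]); YAW=0.5535/' h.py
python3 - <<'E'
from h import *
r.reach(W(-40,-86,330),Q(A))
print(r.line_to(W(-40,-86,239),v=120,max_force=10))
n=lambda:(read_state()["clock"],read_state()["tool_pos"].round(1),read_state()["contact_force"].round(1))
print(n())
print(r.line_to(W(-36,-118,239),v=60,max_force=15)); print(n())
print(r.line_to(W(-28,-138,239),v=60,max_force=15)); print(n())
r.dwell(.15)
r.line_to(W(-28,-125,239),v=100); r.line_to(W(-28,-105,330),v=150)
s,d=save("top","top2.png"); save("scene","scene2.png"); print(n())
a=s[160:320,240:400,::-1]; cv2.imwrite("pics/top2c.png",cv2.resize(a,(592,592),interpolation=cv2.INTER_CUBIC))
E
```

```text
False
(12.3167, array([596.1, -26.2, 239.8]), array([-0.1,  0.6, -0.1]))
False
(13.0, array([617.2, -50.7, 239.2]), array([1.8, 3.2, 1.1]))
False
(13.5083, array([633.1, -65.3, 238.8]), array([0.4, 0.3, 0.5]))
(14.8167, array([615.5, -36.2, 328.7]), array([ 0., -0.,  1.]))
```

View pics/top2c.png

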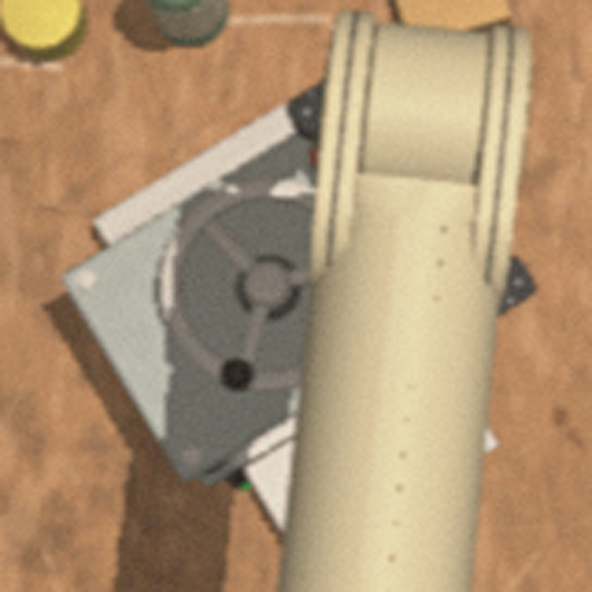

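View pics/scene2.png

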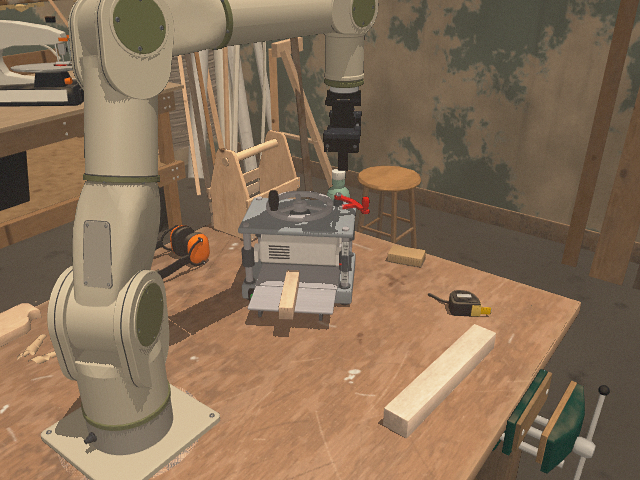

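The top view is blocked by the arm. The scene view shows the knob moved out to about (207, 366). I'll convert that to a lever angle.

```bash
python3 - <<'E'
from h import *
from scipy.optimize import least_squares
K,R,t=cam("scene")
for f in("scene1.png","scene2.png"):
    a=cv2.imread("pics/"+f)[185:230,325:385].astype(int); m=(a[...,2]>120)&(a[...,1]<70)
    v,u=np.nonzero(m); u=u+325;v=v+185; k=u>u.max()-6
    print(f,u.max(),v[k].min(),v[k].max(),m.sum())
for th in(0,.2,.26,.3,.34,.38,.42):
    c,s=np.cos(th),np.sin(th); x,y=62-102*c+30*s, -90-102*s-30*c
    o=[]
    for z in(226,258):
        q=K@(R@W(x,y,z)+t); o.append((q[:2]/q[2]).round(1))
    print(th,(round(x,1),round(y,1)),o)
E
python3 - <<'E'
import cv2
a=cv2.imread("pics/scene2.png")[170:240,310:400]; cv2.imwrite("pics/s2c.png",cv2.resize(a,(720,560),interpolation=cv2.INTER_CUBIC))
E
```

```text
scene1.png 352 200 216 218
scene2.png 368 197 213 271
0 (np.float64(-40.0), np.float64(-120.0)) [array([348.6, 212.4]), array([348.9, 199.9])]
0.2 (np.float64(-32.0), np.float64(-139.7)) [array([357.1, 211.2]), array([357.4, 198.8])]
0.26 (np.float64(-28.9), np.float64(-145.2)) [array([359.5, 210.8]), array([359.8, 198.3])]
0.3 (np.float64(-26.6), np.float64(-148.8)) [array([361. , 210.4]), array([361.4, 198. ])]
0.34 (np.float64(-24.2), np.float64(-152.3)) [array([362.5, 210. ]), array([362.9, 197.6])]
0.38 (np.float64(-21.6), np.float64(-155.7)) [array([364. , 209.7]), array([364.4, 197.2])]
0.42 (np.float64(-18.9), np.float64(-159.0)) [array([365.4, 209.2]), array([365.8, 196.8])]
```

View pics/s2c.png

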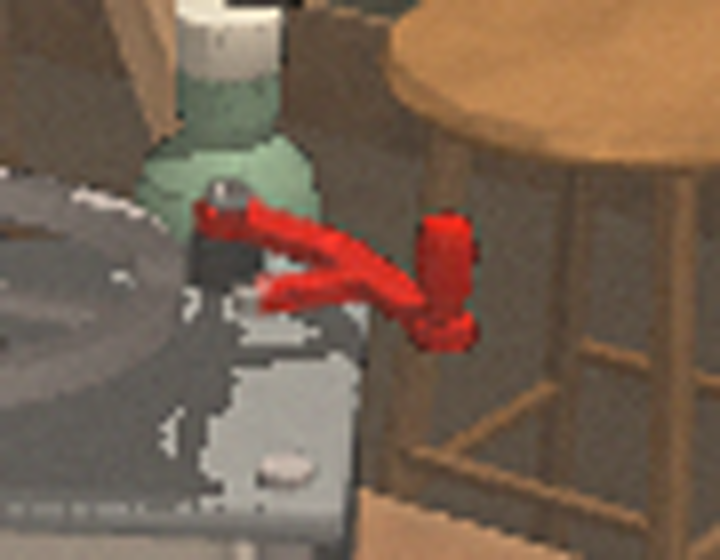

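Moved 16 px, which gives a lever angle of about 0.4, clear of the rim. Now I'll push the wheel round, with the pose geometry giving the lag between finger and handle, and stop slightly short.

```bash
cat >> h.py <<'E'
def gap(phi,h,rad=74.):  # finger rect to handle surface, planer frame
    d=np.array([74*np.cos(h)-rad*np.cos(phi),74*np.sin(h)-rad*np.sin(phi)])
    e=np.maximum(np.abs(d)-[15.4,9.5],0); return np.hypot(*e)-12
def phi_for(h):
    from scipy.optimize import brentq
    return brentq(lambda L:gap(h+L,h),0.05,1.2)+h
E
python3 - <<'E'
from h import *
H0=2.30; Z=241
hs=np.concatenate([np.arange(0,6.1,.2),[6.15,6.25]])
ph=[phi_for(H0-x) for x in hs]; print(np.round([p-(H0-x) for p,x in zip(ph,hs)],2))
n=lambda:(read_state()["clock"],read_state()["tool_pos"].round(1),read_state()["contact_force"].round(1))
p0=ph[0]+.15
F=lambda p,z=Z:W(74*np.cos(p),74*np.sin(p),z)
r.line_to(F(p0,330),v=250); print(r.line_to(F(p0),v=120,max_force=10),n())
st=False
for i,p in enumerate(ph):
    if r.line_to(F(p),v=80,max_force=25): print("STOP",i,n()); break
    if i%5==0: print(i,n())
r.dwell(.3); print(n())
E
```

```text
[0.37 0.4  0.41 0.39 0.37 0.37 0.39 0.41 0.41 0.37 0.33 0.3  0.29 0.3
 0.31 0.34 0.38 0.4  0.41 0.39 0.37 0.38 0.39 0.41 0.4  0.36 0.32 0.3
 0.29 0.3  0.32 0.34 0.36]
False (16.4, array([512.9,  51. , 241.7]), array([0.3, 0.2, 0.2]))
0 (16.6917, array([510.9,  62.9, 241.4]), array([ 0.3,  0.2, -0.2]))
5 (18.3583, array([539.5, 126.8, 240.9]), array([-0.2, -0.3, -0.6]))
10 (20.0833, array([612.8, 136.2, 240.9]), array([-0.3, -0.5, -0.6]))
15 (21.75, array([657.4,  82.1, 241.1]), array([ 0.3, -0.1,  0. ]))
20 (23.4, array([637.3,  15.9, 241.1]), array([0.4, 0.3, 0.5]))
25 (25.0833, array([568.6,  -4.2, 241.1]), array([-0.7, -0.1,  0. ]))
30 (26.7917, array([513.9,  45.2, 240.9]), array([-0.2, -0.9,  0.1]))
(27.6083, array([510.8,  60. , 240.9]), array([ 0. , -0.8,  0.2]))
```

```bash
python3 - <<'E'
from h import *
import h
F=lambda p,z=241:W(74*np.cos(p),74*np.sin(p),z)
p=2.3-6.25+.36
r.line_to(F(p+.12),v=60); r.line_to(F(p+.12,330),v=200)
r.reach(np.array([583,66.5,400]),Q(A)); r.dwell(.1)
h.setw(); s,d=save("wrist","w3.png"); print(read_state()["clock"],read_state()["tool_pos"])
b=[]
for f in("w1","w3"):
    a=cv2.imread(f"pics/{f}.png"); g=a[110:300,210:450].max(2); m=(g<45).astype(np.uint8)
    nn,l,stt,c=cv2.connectedComponentsWithStats(m); 
    for i in range(1,nn):
        if stt[i,4]>300: print(f,stt[i],c[i]+[210,110])
save("scene","scene3.png")
E
```

```text
29.1333 [582.07556335  66.09402522 398.86108656]
w1 [ 29  22  35  35 907] [255.59977949 149.12899669]
w3 [ 28  24  35  35 911] [255.39407245 151.26893524]
```

View pics/w3.png

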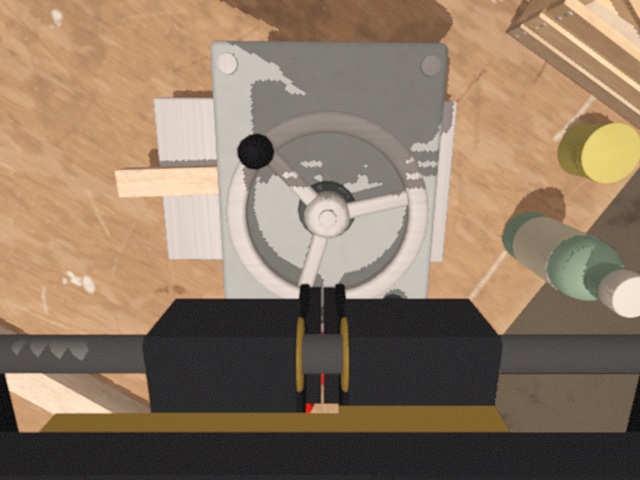

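The wrist view is nearly the same as the first. The handle is at (151, 255) against (149, 256), about 0.025 rad short of a full turn, which is well inside the range the nose can centre. Next I'll close the lever from outside.

```bash
python3 - <<'E'
from h import *
n=lambda:(round(read_state()["clock"],2),read_state()["tool_pos"].round(1),read_state()["contact_force"].round(1))
r.reach(W(-22,-192,330),Q(A)); print(r.line_to(W(-22,-192,240),v=120,max_force=10),n())
print(r.line_to(W(-30,-160,240),v=60,max_force=15),n())
print(r.line_to(W(-37,-144,240),v=40,max_force=15),n())
for y in np.arange(-142,-129,1.):
    s=r.line_to(W(-39,y,240),v=15,max_force=9); print(y,s,n())
    if s: break
E
```

```text
False (30.92, array([ 667.1, -106.8,  241.1]), array([0.6, 0.6, 0.5]))
False (31.62, array([641.3, -85.7, 240.2]), array([-4. , -6.9,  0.9]))
False (32.2, array([627.4, -75.1, 240.2]), array([-2.1, -6.5,  1.3]))
-142.0 False (32.54, array([625.5, -73.3, 240.2]), array([-1.1, -3.7, -0.2]))
-141.0 False (32.79, array([625.6, -72. , 240. ]), array([ 0.4, -2.7,  1.5]))
-140.0 False (33.04, array([625.1, -71. , 240. ]), array([-0.5, -0.6, -0. ]))
-139.0 False (33.29, array([624.6, -70.6, 240. ]), array([ 1.6, -2.9,  0.2]))
-138.0 False (33.54, array([624.5, -70.5, 240.1]), array([ 4.3, -4.4, -1.6]))
-137.0 False (33.79, array([624.3, -70.4, 240.2]), array([ 7.2, -6.9, -3. ]))
-136.0 False (34.04, array([624.2, -70.3, 240.3]), array([ 9.9, -8.8, -4.8]))
-135.0 False (34.29, array([624.1, -70.2, 240.4]), array([ 13.6, -11.1,  -5.9]))
-134.0 False (34.54, array([624. , -70.1, 240.4]), array([ 16. , -12.7,  -6.9]))
-133.0 False (34.79, array([623.9, -70. , 240.5]), array([ 18.9, -15.5,  -8.8]))
-132.0 False (35.04, array([623.7, -69.9, 240.6]), array([ 20.9, -18.1, -10.6]))
-131.0 False (35.29, array([623.6, -69.8, 240.7]), array([ 23.1, -20. , -12.2]))
-130.0 False (35.54, array([623.5, -69.7, 240.8]), array([ 26.6, -21.8, -13.3]))
```

```bash
python3 - <<'E'
from h import *
import h
r.line_to(W(-38,-146,240),v=40); r.line_to(W(-36,-165,240),v=80); r.line_to(W(-36,-175,330),v=150)
r.reach(W(0,-20,420),Q(A-np.pi)); r.dwell(.1)
h.setw(); s,d=save("wrist","w4.png"); print(read_state()["clock"])
for q in [(0,0,232),(-40,-120,258),(62,-90,230)]:
    K,R,t=h.cam("wrist"); u=K@(R@W(*q)+t); print(q,(u[:2]/u[2]).round(1))
for f in("w2","w4"):
    a=cv2.imread(f"pics/{f}.png").astype(int)[60:160,200:420]; m=((a[...,2]>120)&(a[...,1]<70)); v,u=np.nonzero(m); print(f,u.mean()+200,v.mean()+60,u.max()+200,v.min()+60,m.sum())
save("scene","scene4.png")
E
```

```text
40.1417
(0, 0, 232) [323.5 233.6]
(-40, -120, 258) [379.5  82.6]
(62, -90, 230) [246.8 124.9]
w2 315.19200503619766 101.12149826880704 384 71 3177
w4 318.205222734255 103.22918586789555 387 74 3255
```

View pics/w4.png

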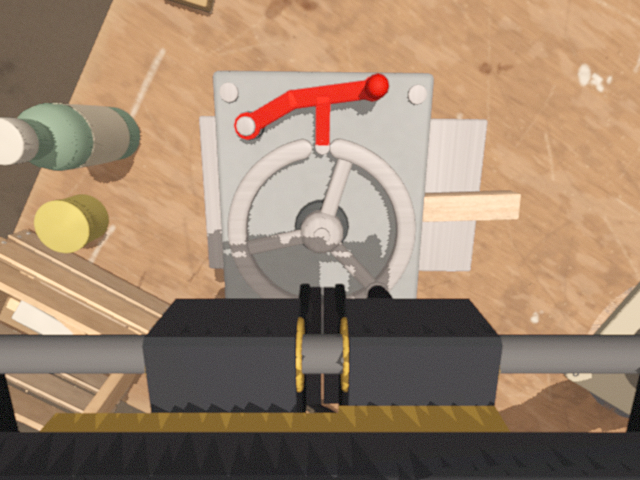

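View pics/scene4.png

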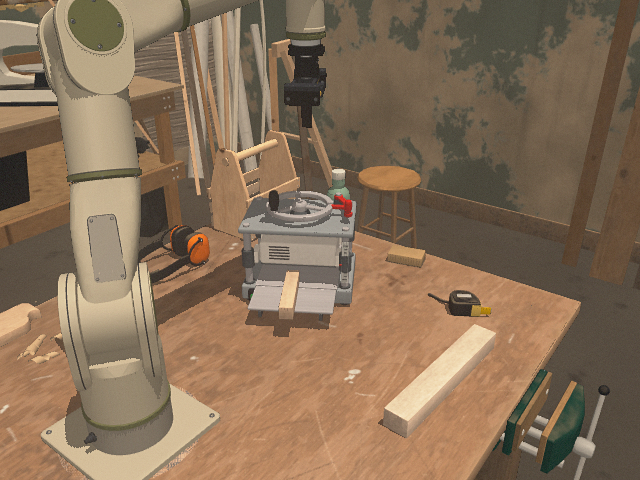

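```bash
python3 - <<'E'
from h import *
a=cv2.imread("pics/scene4.png").astype(int)[185:230,325:385]; m=(a[...,2]>120)&(a[...,1]<70); v,u=np.nonzero(m); print(u.max()+325,m.sum())
hand_in(); print(read_state()["clock"])
E
```

```text
351 215
the job is handed in; nothing more can be done
the job is handed in; nothing more can be done
```

I pushed the lever out, turned the wheel one full turn clockwise and pushed the lever back home, all with closed fingers and no pinching. I handed the job in at about 40 s of the 72 s allowed; no verdict was reported.

- **Lever out:** the scene camera put it at about 0.4 rad before I touched the wheel.
- **Wheel:** before I closed the lever, the wrist picture showed the handle about 0.025 rad short of one full turn. I left that to the nose to centre and did not measure the wheel angle again afterwards.
- **Lever home:** it stopped hard within 0.5 mm of where home should be. The last pictures show the nose in the notch and the knob back within a pixel of its starting place in the scene view. The wrist view showed it about 0.025 rad further in than at the start, which is within its measuring error.
- **Loose things:** the bar and the loose things on the bench look unmoved in the last scene picture, but I only compared them by eye. The arm was clear of everything at the end.

Two things did not go as planned:

- **Pose disagreement:** the cameras disagreed by up to about 5 mm on where the planer stood, so I used a position between the wrist and top results.
- **Force stop:** the 9 N force stop did not trigger while I closed the lever, because I moved in 1 mm steps. The force against the stop rose to about 37 N before I backed off.

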